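Lap a brass face on the sprung stone and shut its cover

ROBOT

A 6-joint arm with a two-finger parallel gripper is mounted at the origin on the work surface. World frame = base frame: x ahead of the robot, y to its left, z up, the work surface at z = 0. Lengths are in m, angles in rad, forces in N, time in s.
With the tool pointing down it reaches from about 0.3 to 0.775 m from the base axis. Payload 14.6 kg.
Tool frame: the origin (TCP) lies midway between the tips of the shut fingers; the grasp point (between the pads) lies 19 mm behind it (tcp_to_grasp is the distance from the TCP to the grasp point, in m); z points along the fingers, y is the line along which they close (so a half turn about z gives the same grasp; the last joint's range is limited). The gripper opens to 94 mm and grips with 3 to 60 N. Pads are 16 mm wide; open, the fingers measure 119 mm over their backs; the gripper's body (75 mm by 177 mm) begins 78 mm behind the grasp point.
Start: joints at [1.051, 0.3, 1.521, -0, 1.321, -0.067], TCP at [0.241, 0.495, 0.205] pointing down, gripper open.
Joint ranges: [-3.03, 3.03], [-0.79, 2.21], [0.23, 2.52], [-1.04, 4.18], [0, 3.07], [-2.55, 2.55]. Speed limits (rad/s): [2.22, 2.22, 2.57, 3.14, 3.14, 3.14].

INTERFACE

Orientations are given as [roll, pitch, yaw] about the fixed x, y, z axes, in that order (R = Rz(yaw) Ry(pitch) Rx(roll)).
In Python, from station import * gives the robot as it stands.
- The arm moves only by the tool send_rows, never from a script. Its argument "motion" is a list of rows, each a list of 3 entries, a list of its own where there are three numbers: the shift along the tool's x, y, z in units of 0.03 m (1.0 is 0.03 m), then the turn, a rotation vector about the tool's x, y, z in units of 0.12 rad (1.0 is 0.12 rad), then the opening, from -1 (shut) to 1 (fully open). In form: [[[x, y, z], [rx, ry, rz], grip], ...]. A call has 1 to 12 rows; each row shifts and turns the commanded pose from where the row before left it, along the tool's axes as they then stand; what a row does not reach is not made up. A row lasts 1/10 s, in which the tool goes at most 50 mm and 8.59 degrees, less where a joint would pass 70% of its speed; a pose out of reach is approached as far as the arm can. A call with a number of a shift or a turn outside -1 to 1 is refused whole. A call with a gripper value outside its range is refused whole. The fingers move at their own pace and stop on an object; "squeeze" is the grip in N (left out, the last holds). Time passes only in rows, so rows that do not move let the fingers close. It gives the time, the measured TCP pose, the force, the opening and the grip force at its end, in the units of the state.
- get_obs(): the state, without advancing time (a new reading comes with each control period).
- camera(name): name is "scene" or "top" or "wrist"; returns a dict with "pixels" (384x512x3 uint8, red, green, blue), "depth" (384x512 float32, m along the optical axis (not along the pixel's ray), 0 where there is no reading), "fx", "fy", "cx", "cy" (pixels), "rvec" (rotation vector, rad) and "tvec" (3), from world to camera coordinates, as OpenCV has them. Camera axes: x right, y down, z forward; pixel columns grow to the right and rows downward; lengths in m; the calibration is good to about 2 mm. The wrist camera is an equidistant fisheye: a pixel r from the principal point sees the ray r / f radians off the axis. A picture is of the moment at which its call begins.
- hand_in(): hands the job in; it is judged then, once.
The state is a dict: "time_s": time; "qpos": joint angles; "joint_vel": joint speeds; "tau": joint torques, N m; "ee_pos": TCP position; "eef_rot": TCP orientation; "force": force on the tool from outside, world axes, zero at the start; "moment": the same for the moment, N m; "grip_width": finger opening in m; "grip_force": force on a finger pad.
Only numpy, scipy, OpenCV 4.12 (cv2) and the standard library are available. Lean on these libraries where they do the work, as an engineer would, in place of code of your own. Each camera call takes 0.05 s, during which the arm holds its last target. There are 200 camera calls.

TASK

Take the wooden-handled lapping holder from its cork rest, set its brass face flat on the left end (as seen from the robot) of the grey lapping stone, and slide it slowly along the middle of the stone to the right end in a single stroke, pressing steadily so the sprung stone stays sunk by about half its travel, never lifting off on the way nor driving the stone to its bottom. Then stand the holder upright on the middle of its cork rest again and gently lower the red-framed clear cover fully shut over the stone. Leave the white ring box and the black loupe where they stand.

Things in the scene. Friction and masses are not known exactly. Their poses are not given: they have to be found in the camera images.
- case: wooden base of the lapping case, fixed to the bench, 150 mm (x) by 250 mm (y) by 25 mm high, origin at the centre of its underside; the stone lies on it and the cover is hinged on its far (+x) edge; its x axis points away from the robot, its y axis along the stone to the left
- stone_mid (a point): centre of the top face of the grey lapping stone, 80 mm (x) by 200 mm (y), which stands 18 mm above the wooden base when up; the point sinks with the stone; axes as the case
- stone_left (a point): point on the centre line of the stone's top face, 75 mm to the left (+y) of its centre: put the holder down here, its origin at least 65 mm left of the stone's centre
- stone_right (a point): the same, 75 mm to the right (-y) of the centre: end of the stroke, the holder's origin at least 65 mm right of the stone's centre
- platen (a joint): how far the stone is pushed down on its springs, in m: 0 is up, 0.014 is the bottom; about 1 N starts it, then 0.6 N per mm (half way, 7 mm, is about 5 N)
- cover (a joint): angle of the clear cover with the red frame in rad: 0 is shut, about 1.5 stands upright open; a stiff hinge that stays where it is left
- cover_hinge (a point): middle of the cover's hinge line, on the far upper edge of the base, 25 mm above the bench; the axis runs along the case's y
- cover_edge (a point): middle of the cover's free edge on its outer face. The cover is a shallow clear tray with a 12 to 14 mm red frame and red rims, 146 mm from hinge line to free edge, 244 mm wide, 30 mm deep; shut, its outer face lies level 30 mm above the hinge line; open, its outer face looks away from the robot. It can be pushed shut with closed fingertips on the outer face
- rest: cork rest, fixed, 80 mm (x) by 100 mm (y), 10 mm high, origin at the centre of its underside
- holder: lapping holder standing on the rest, 78 mm high, origin at the centre of the brass underside: brass face 36 mm (x) by 50 mm (y) and 10 mm thick, then a steel plate 30 by 44 mm up to 16 mm, then an upright flat dark wooden handle 22 mm (x) by 44 mm (y) from 16 to 78 mm, to be gripped across its 22 mm; 0.25 kg
- burr_block: blue block with steel burrs standing in it, fixed, 75 by 110 mm, burrs up to 86 mm high
- ring_box: white ring display box, 48 mm cube-like, 36 mm high, brass ring on top; a bystander
- loupe: black eye loupe, cylinder 34 mm across, 24 mm high; a bystander
There are look-alikes about, which are no part of the job. There is more than one size of the rest; the one meant has the size given above.

How it is judged:
On the way, in this order (a step that is already met when the one before it is completed fails the run):
1. the brass face is flat on the left end of the stone, pressed down (value of joint platen between 0.0025 and 0.0125 m and z of holder in the frame of stone_mid between -0.004 and 0.004 m and x of holder in the frame of stone_mid between -0.022 and 0.022 m and angle between holder's own z axis and vertical below 0.12 rad and y of holder in the frame of stone_mid between 0.065 and 0.09 m), for 0.2 s.
2. sliding over the left half, still pressed (value of joint platen between 0.0025 and 0.0125 m and z of holder in the frame of stone_mid between -0.004 and 0.004 m and x of holder in the frame of stone_mid between -0.022 and 0.022 m and angle between holder's own z axis and vertical below 0.12 rad and y of holder in the frame of stone_mid between 0.025 and 0.055 m), for 0.1 s.
3. sliding over the middle, still pressed (value of joint platen between 0.0025 and 0.0125 m and z of holder in the frame of stone_mid between -0.004 and 0.004 m and x of holder in the frame of stone_mid between -0.022 and 0.022 m and angle between holder's own z axis and vertical below 0.12 rad and y of holder in the frame of stone_mid between -0.015 and 0.015 m), for 0.1 s.
4. sliding over the right half, still pressed (value of joint platen between 0.0025 and 0.0125 m and z of holder in the frame of stone_mid between -0.004 and 0.004 m and x of holder in the frame of stone_mid between -0.022 and 0.022 m and angle between holder's own z axis and vertical below 0.12 rad and y of holder in the frame of stone_mid between -0.055 and -0.025 m), for 0.1 s.
5. at the right end of the stone, still pressed (value of joint platen between 0.0025 and 0.0125 m and z of holder in the frame of stone_mid between -0.004 and 0.004 m and x of holder in the frame of stone_mid between -0.022 and 0.022 m and angle between holder's own z axis and vertical below 0.12 rad and y of holder in the frame of stone_mid between -0.09 and -0.065 m), for 0.1 s.
At the end, for the whole second after the job is handed in: The stroke has been made; the cover is shut (under 0.04 rad) and the holder stands upright, still and released on the cork rest, its centre within 22 mm (along the rest's x) and 25 mm (along y) of the rest's centre (value of joint cover below 0.04 rad and x of holder in the frame of rest between -0.022 and 0.022 m and y of holder in the frame of rest between -0.025 and 0.025 m and z of holder in the frame of rest between 0.006 and 0.014 m and angle between holder's own z axis and vertical below 0.1 rad and linear speed of holder below 0.02 m/s); the robot touches nothing.
It fails at once if the stone is driven down to its bottom (over 13.3 mm) (value of joint platen above 0.0133 m).
It fails at once if the holder lifts off or hovers (4 to 15 mm) over the middle 100 mm of the stone (z of holder in the frame of stone_mid between 0.004 and 0.015 m and y of holder in the frame of stone_mid between -0.05 and 0.05 m and x of holder in the frame of stone_mid between -0.04 and 0.04 m).
It fails at once if the cover is slammed (closing faster than 1.5 rad/s in its last 0.3 rad) (value of joint cover below 0.3 rad and velocity of joint cover below -1.5 rad/s).
It fails at once if the ring box or the loupe is moved by more than 30 mm (distance of any of ring_box, loupe from where it was at the start of the episode above 0.03 m).
It also fails if it takes over 72 s, if anything falls off the work surface, if the arm or the gripper's body presses on something with over 40 N, if the wrist force passes 120 N, or if a joint passes its speed limit or range.

## Working session

There is one attempt and no reset: what is moved stays moved. The work goes in short steps, Python scripts to look and compute and a tool call to move; the robot and the scene stay as the last step left them, time stands still between calls to the robot, and variables do not carry over. Pictures are saved under pics/ and viewed, at most 10 in all, crops included, and the job is handed in when it is done.

Besides the shell and the picture viewer there is one more tool, called as name([rows], argument=value, ...), one row to a line, values as JSON. send_rows: Moves the arm, as the interface text tells. Its arguments: {"type":"object","properties":{"motion":{"type":"array"},"squeeze":{"type":"number"}},"required":["motion"]}

```bash
ls; mkdir -p pics; python3 - <<'E'
from station import *
import cv2,numpy as np
for n in ("scene","top"):
    c=camera(n); cv2.imwrite(f"pics/{n}0.png",c["pixels"][:,:,::-1]); np.savez(f"pics/{n}0.npz",**c)
    R=cv2.Rodrigues(np.array(c["rvec"]))[0]; print(n,c["fx"],c["cx"],c["cy"],-R.T@np.array(c["tvec"]),R[2])
o=get_obs();print(o)
E
```

```text
pics
scene 362.215734974981 249.47465764574127 193.75237570089607 [0.60872876 0.63030575 0.65639679] [-0.12602549 -0.77520773 -0.61900771]
top 432.5791955199498 248.7017396616151 195.51992850536314 [ 0.29279136 -0.06722058  1.32699824] [ 0.15878574  0.00686917 -0.98728917]
{'time_s': 0.1, 'qpos': array([ 1.05142600e+00,  3.00403131e-01,  1.52150497e+00,  5.68661653e-06,
        1.32070465e+00, -6.65851776e-02]), 'joint_vel': array([-0.00034201, -0.00115123, -0.0004561 ,  0.00084842, -0.00059245,
        0.00079126]), 'tau': array([ 1.23440201e-03, -5.32642579e+01, -3.53288269e+01,  7.10172113e-02,
        2.34550936e-02, -3.87439832e-05]), 'ee_pos': array([0.24048839, 0.49437946, 0.20495581]), 'eef_rot': array([-3.14057519e+00, -7.33687403e-05,  2.68880606e+00]), 'force': array([ 0.68543653, -0.19764383,  0.68854306]), 'moment': array([-0.01969031,  0.00314573, -0.02965911]), 'grip_force': 0.0, 'grip_width': 0.09433188310300622}
```

View pics/scene0.png

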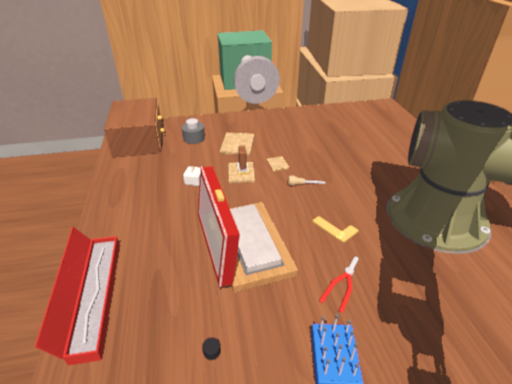

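View pics/top0.png

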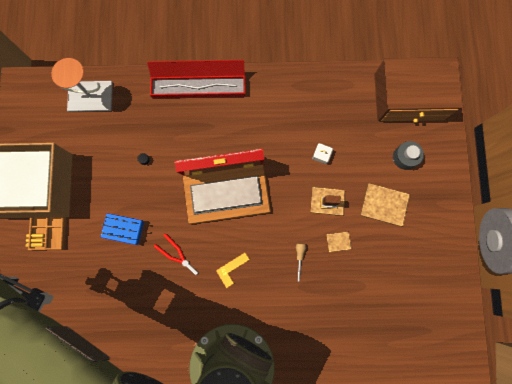

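The scene view has the case at (245,245) with its cover open, and the holder standing on a cork at (241,172). In the top view, the holder could be confused with the grey-knobbed item at (409,155) and the screwdriver handle at (300,252). Only the dark upright handle at (333,202) fits the description. The cork rests are at (327,201), (385,204) (larger) and (339,242) (smaller). I'll check their sizes next. The ring box is at (323,153), the loupe at (144,159) and the burr block at (122,229).

```bash
cat > h.py <<'E'
import cv2,numpy as np
def load(n): return dict(np.load(n))
def cam(c):
    R=cv2.Rodrigues(np.array(c["rvec"]))[0]; return R,-R.T@np.array(c["tvec"])
def plane(c,uv,z):
    R,C=cam(c); uv=np.atleast_2d(uv).astype(float)
    d=np.c_[(uv[:,0]-c["cx"])/c["fx"],(uv[:,1]-c["cy"])/c["fy"],np.ones(len(uv))]@R
    return C+d*((z-C[2])/d[:,2])[:,None]
def cloud(c):
    R,C=cam(c); v,u=np.mgrid[0:384,0:512]
    d=np.stack([(u-c["cx"])/c["fx"],(v-c["cy"])/c["fy"],np.ones(u.shape)],-1)
    return (d*c["depth"][...,None])@R+C
def rect(P):  # centre, size, yaw of xy points
    (a,s,t)=cv2.minAreaRect((P[:,:2]*1000).astype(np.float32)); return np.round(a,1),np.round(s,1),round(t,1)
E
python3 - <<'E'
from h import *
c=load("pics/top0.npz"); W=cloud(c); hsv=cv2.cvtColor(c["pixels"],cv2.COLOR_RGB2HSV)
Z=W[...,2]
for n,(u,v) in dict(stone=(227,195),case=(230,217),corkA=(318,208),corkB=(385,204),corkC=(339,242),hold=(333,202),hold2=(342,201),hold3=(326,201),ring=(323,153),loupe=(144,159),frame=(219,161),table=(300,210)).items():
    print(n,W[v,u].round(4),hsv[v,u])
def comp(mask,seed,z,name):
    n,l=cv2.connectedComponents(mask.astype(np.uint8),connectivity=4); k=l[seed[1],seed[0]]
    if k==0: print(name,"none");return
    vs,us=np.nonzero(l==k)
    ct=max(cv2.findContours((l==k).astype(np.uint8),0,2)[0],key=cv2.contourArea)[:,0]
    print(name,len(us),rect(plane(c,ct,z)),"corners px",cv2.boxPoints(cv2.minAreaRect(ct.astype(np.float32))).round().tolist())
H,S,V=[hsv[...,i].astype(int) for i in range(3)]
for n,s,z in (("A",(318,208),.01),("B",(385,204),.01),("C",(339,242),.01)):
    comp((V>150)&(H<25)&(S>60),s,z,"cork"+n)
comp((S<50)&(V>110),(227,195),.043,"stone")
comp((S>90)&(V>130)&(H<22)&(H>5),(230,217),.025,"case")
comp((Z>.075)&(Z<.1),(333,202),.088,"handle top")
comp((Z>.04)&(Z<.1),(333,202),.088,"handle")
r=c["pixels"][130:270,150:420,::-1]; cv2.imwrite("pics/crop1.png",cv2.resize(r,None,fx=2.9,fy=2.9,interpolation=cv2.INTER_CUBIC))
E
```

```text
stone [0.5018 0.0069 0.0443] [ 15  48 221]
case [ 0.4371 -0.0007  0.0275] [ 14 179 174]
corkA [ 0.4618 -0.2694  0.0127] [ 16 145 224]
corkB [ 0.4708 -0.4751  0.0107] [ 16 146 223]
corkC [ 0.3576 -0.3297  0.0063] [ 17 143 236]
hold [ 0.469 -0.302  0.087] [ 11 171 122]
hold2 [ 0.4824 -0.3441  0.0108] [ 15 151 115]
hold3 [ 0.4722 -0.2819  0.0869] [ 11 178 126]
ring [ 0.6284 -0.2881  0.0361] [ 22  18 252]
loupe [0.6228 0.2646 0.0239] [24 26 49]
frame [0.5752 0.0205 0.1746] [ 23 178 251]
table [ 0.4579 -0.2154  0.002 ] [ 11 175 143]
corkA 611 (array([ 485.4, -297.6]), array([103.8,  80.9]), 83.8) corners px [[309.0, 212.0], [311.0, 186.0], [345.0, 189.0], [343.0, 215.0]]
corkB 1430 (array([ 470.7, -475.8]), array([132.4, 103.6]), 73.5) corners px [[360.0, 215.0], [368.0, 183.0], [411.0, 193.0], [403.0, 226.0]]
corkC 412 (array([ 359.8, -327.7]), array([57.7, 70.5]), 6.1) corners px [[326.0, 234.0], [349.0, 230.0], [351.0, 249.0], [329.0, 253.0]]
stone 1636 (array([507.1,  11.7]), array([ 82.9, 203.5]), 7.8) corners px [[190.0, 185.0], [257.0, 175.0], [261.0, 202.0], [194.0, 212.0]]
case 51401 (array([434.8,  -7.2]), array([1452.1,  619.7]), 90.0) corners px [[-2.0, 123.0], [480.0, 116.0], [483.0, 320.0], [1.0, 327.0]]
handle top 127 (array([ 477.6, -300.7]), array([43.7, 23.4]), 89.0) corners px [[325.0, 195.0], [340.0, 195.0], [340.0, 203.0], [325.0, 203.0]]
handle 159 (array([ 476.2, -297.7]), array([49.6, 26.3]), 89.0) corners px [[323.0, 195.0], [340.0, 195.0], [340.0, 204.0], [323.0, 204.0]]
```

View pics/crop1.png

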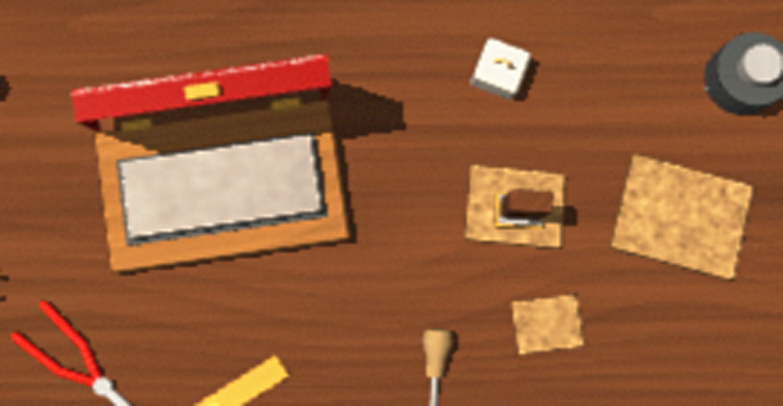

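The crop shows the dark upright handle on the middle-sized cork. That cork measures 104×81 mm, against 132×104 and 70×58 for the other two, so it is the right rest. The stone comes out at 203×83 mm, yaw +7.8°, centre (0.507, 0.012), at height 0.044, which matches the sizes given. The rest is at (0.485, −0.298), yaw −6°. Next I'll move above the holder.

send_rows([
  [[0,0,0],[0,0,1],1],
  [[0,0,0],[0,0,1],1],
  [[0,0,0],[0,0,1],1],
  [[0,0,0],[0,0,1],1],
  [[0,0,0],[0,0,1],1],
  [[0,0,0],[0,0,1],1],
  [[0,0,0],[0,0,1],1],
  [[0,0,0],[0,0,1],1],
  [[0,0,0],[0,0,1],1],
  [[0,0,0],[0,0,0.32],1],
  [[-0.98,0.29,0],[0,0,0],1],
  [[-0.98,0.29,0],[0,0,0],1],
])

```text
time_s: 1.3
ee_pos: [0.2578, 0.435, 0.2048]
eef_rot: [-3.141, 0.001, 1.571]
force: [0.7, 0.6, 0.2]
grip_width: 0.0939
grip_force: 0.0
```

send_rows([
  [[-0.98,0.29,0],[0,0,0],1],
  [[-0.98,0.29,0],[0,0,0],1],
  [[-0.98,0.29,0],[0,0,0],1],
  [[-0.98,0.29,0],[0,0,0],1],
  [[-0.98,0.29,0],[0,0,0],1],
  [[-0.98,0.29,0],[0,0,0],1],
  [[-0.98,0.29,0],[0,0,0],1],
  [[-0.98,0.29,0],[0,0,0],1],
  [[-0.98,0.29,0],[0,0,0],1],
  [[-0.98,0.29,0],[0,0,0],1],
  [[-0.98,0.29,0],[0,0,0],1],
  [[-0.98,0.29,0],[0,0,0],1],
])

```text
time_s: 2.5
ee_pos: [0.3623, 0.0817, 0.2054]
eef_rot: [-3.141, 0.0, 1.571]
force: [0.9, -0.1, 0.5]
grip_width: 0.0941
grip_force: 0.0
```

send_rows([
  [[-0.98,0.29,0],[0,0,0],1],
  [[-0.98,0.29,0],[0,0,0],1],
  [[-0.98,0.29,0],[0,0,0],1],
  [[-0.98,0.29,0],[0,0,0],1],
  [[-0.98,0.29,0],[0,0,0],1],
  [[-0.98,0.29,0],[0,0,0],1],
  [[-0.98,0.29,0],[0,0,0],1],
  [[-0.98,0.29,0],[0,0,0],1],
  [[-0.98,0.29,0],[0,0,0],1],
  [[-0.98,0.29,0],[0,0,0],1],
  [[-0.98,0.29,0],[0,0,0],1],
  [[0,0,0],[0,0,0],1],
])

```text
time_s: 3.7
ee_pos: [0.458, -0.243, 0.2047]
eef_rot: [-3.141, -0.0, 1.568]
force: [0.3, -0.0, 0.0]
grip_width: 0.0938
grip_force: 0.0
```

```bash
python3 - <<'E'
from station import *
from h import *
for n in ("wrist","scene"):
    c=camera(n); np.savez(f"pics/{n}1.npz",**c)
    if n=="wrist": cv2.imwrite(f"pics/{n}1.png",c["pixels"][:,:,::-1]); print(c["fx"],c["cx"],c["cy"],cam(c))
o=get_obs();print(o["time_s"],o["ee_pos"],o["eef_rot"],o["force"])
# cover geometry from scene+top clouds: red points in case frame
for n in ("top0","scene0"):
    c=load(f"pics/{n}.npz"); W=cloud(c); hsv=cv2.cvtColor(c["pixels"],cv2.COLOR_RGB2HSV)
    m=((hsv[...,0]<6)|(hsv[...,0]>174))&(hsv[...,1]>180)&(hsv[...,2]>90)&(W[...,2]>.03)&(abs(W[...,1])<.17)&(W[...,0]<.7)&(W[...,0]>.5)
    t=np.radians(7.8); P=W[m]-[.507,.012,0]; P=np.c_[P[:,0]*np.cos(t)+P[:,1]*np.sin(t),-P[:,0]*np.sin(t)+P[:,1]*np.cos(t),P[:,2]]
    for lo in np.arange(.03,.19,.02):
        q=P[(P[:,2]>lo)&(P[:,2]<lo+.02)]
        if len(q)>3: print(n,round(lo,3),len(q),np.percentile(q[:,0],[2,50,98]).round(4),np.percentile(q[:,1],[1,99]).round(3),q[:,2].max().round(4))
E
```

```text
297.3186396354542 254.5746016980979 188.39327800933077 (array([[ 9.99994061e-01, -3.35500727e-03, -7.88678472e-04],
       [-3.03892104e-03, -9.66294583e-01,  2.57420947e-01],
       [-1.62574488e-03, -2.57417022e-01, -9.66299040e-01]]), array([ 0.45887309, -0.1674356 ,  0.38453796]))
3.8 [ 0.45753165 -0.24051524  0.20488873] [-3.14065033e+00 -7.24802960e-04  1.56951922e+00] [0.09731987 0.48301407 0.26486673]
top0 0.15 238 [0.0575 0.066  0.0811] [-0.12   0.119] 0.17
top0 0.17 524 [0.0576 0.0726 0.0844] [-0.121  0.119] 0.1793
scene0 0.03 71 [0.0792 0.0905 0.1083] [0.103 0.122] 0.0499
scene0 0.05 68 [0.0747 0.0861 0.0983] [0.118 0.122] 0.0692
scene0 0.07 74 [0.0715 0.0839 0.0949] [0.118 0.122] 0.0898
scene0 0.09 77 [0.0683 0.0809 0.0918] [0.118 0.123] 0.1097
scene0 0.11 76 [0.0675 0.0781 0.0884] [0.118 0.122] 0.1296
scene0 0.13 77 [0.0659 0.0757 0.0857] [0.119 0.122] 0.1498
scene0 0.15 108 [0.0575 0.0723 0.089 ] [-0.106  0.122] 0.17
scene0 0.17 600 [0.0587 0.071  0.0811] [-0.119  0.12 ] 0.1758
```

View pics/wrist1.png

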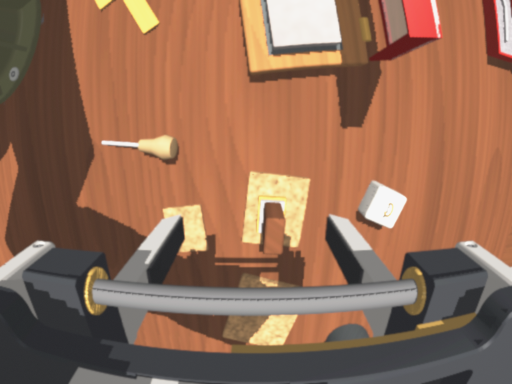

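The wrist view shows the handle at (273,235), between the open fingers and over the cork at (277,207). The jaw axis runs left to right in the image, across the handle's 22 mm. I'll measure the handle's yaw and centre from the wrist depth.

```bash
cat >> h.py <<'E'
def wcloud(c):
    R,C=cam(c); v,u=np.mgrid[0:384,0:512]
    a=(u-c["cx"])/c["fx"]; b=(v-c["cy"])/c["fy"]; r=np.hypot(a,b)+1e-9; k=np.tan(r)/r
    return (np.stack([a*k,b*k,np.ones(u.shape)],-1)*c["depth"][...,None])@R+C
E
python3 - <<'E'
from h import *
c=load("pics/wrist1.npz"); W=wcloud(c); Z=W[...,2]
near=(abs(W[...,0]-.477)<.05)&(abs(W[...,1]+.30)<.06)
for lo,hi in ((.082,.095),(.03,.095),(.02,.03)):
    m=near&(Z>lo)&(Z<hi); print(lo,m.sum(), rect(W[m]) if m.sum()>3 else "", Z[m].mean(), W[m].min(0).round(4),W[m].max(0).round(4))
hsv=cv2.cvtColor(c["pixels"],cv2.COLOR_RGB2HSV); m=(abs(Z-.01)<.006)&(hsv[...,2]>160)&(abs(W[...,0]-.48)<.06)&(abs(W[...,1]+.30)<.07)
print("cork",rect(W[m]),Z[m].mean())
# front edge of handle column: per-row x-extent on the +y face
m=near&(Z>.03)&(Z<.082)&(abs(W[...,1]+.30)<.04); P=W[m]; print("face fit",np.polyfit(P[:,0],P[:,1],1),P[:,1].std())
E
```

```text
0.082 760 (array([ 479.5, -300.9]), array([43.9, 22.4]), 86.3) 0.088069433055812 [ 0.4675 -0.323   0.0821] [ 0.4913 -0.2788  0.0909]
0.03 1092 (array([ 479.4, -300.8]), array([44.1, 22.5]), 86.4) 0.07885222168291162 [ 0.4671 -0.323   0.0302] [ 0.4915 -0.2783  0.0909]
0.02 309 (array([ 479.4, -301. ]), array([49.5, 35.8]), 86.2) 0.023811353463541036 [ 0.4613 -0.3246  0.02  ] [ 0.4987 -0.2757  0.0298]
cork (array([ 485.3, -298.8]), array([100.2,  80.4]), 83.1) 0.010535874714208537
face fit [ 0.75299987 -0.64350247] 0.00970185479369928
```

send_rows([
  [[-1,0.37,0],[0,0,0],1],
  [[-1,0.36,0],[0,0,0],1],
  [[0,0,0.5],[0,0,0.53],1],
  [[0,0,1],[0,0,0],1],
  [[0,0,1],[0,0,0],1],
  [[0,0,0.5],[0,0,0],1],
  [[0,0,0.5],[0,0,0],1],
  [[0,0,0],[0,0,0],1],
  [[0,0,0],[0,0,0],1],
])

```text
time_s: 4.7
ee_pos: [0.4799, -0.2999, 0.1011]
eef_rot: [3.141, 0.0, 1.508]
force: [0.9, -0.6, -0.2]
grip_width: 0.0941
grip_force: 0.0
```

send_rows([
  [[0,0,0.5],[0,0,0],1],
  [[0,0,0.5],[0,0,0],1],
  [[0,0,0.25],[0,0,0],1],
  [[0,0,0],[0,0,0],-1],
  [[0,0,0],[0,0,0],-1],
  [[0,0,0],[0,0,0],-1],
  [[0,0,0],[0,0,0],-1],
  [[0,0,0],[0,0,0],-1],
  [[0,0,0],[0,0,0],-1],
  [[0,0,0],[0,0,0],-1],
  [[0,0,0],[0,0,0],-1],
  [[0,0,0],[0,0,0],-1],
], squeeze=50)

```text
time_s: 5.9
ee_pos: [0.4797, -0.3005, 0.0629]
eef_rot: [-3.142, 0.0, 1.507]
force: [0.3, 0.2, 0.1]
grip_width: 0.0254
grip_force: 0.0
```

send_rows([
  [[0,0,0],[0,0,0],-1],
  [[0,0,0],[0,0,0],-1],
  [[0,0,0],[0,0,0],-1],
  [[0,0,0],[0,0,0],-1],
])

```text
time_s: 6.3
ee_pos: [0.4796, -0.3005, 0.0629]
eef_rot: [-3.141, -0.0, 1.507]
force: [0.1, 0.2, -0.8]
grip_width: 0.0215
grip_force: 49.9
```

send_rows([
  [[0,0,-0.5],[0,0,0],-1],
  [[0,0,-1],[0,0,0],-1],
  [[0,0,-1],[0,0,0],-1],
  [[0,0,-1],[0,0,0],-1],
  [[0,0,-1],[0,0,-0.67],-1],
  [[0,0,0],[0,0,-1],-1],
  [[0.5,0.09,0],[0,0,0],-1],
  [[0.98,0.18,0],[0,0,0],-1],
  [[0.98,0.18,0],[0,0,0],-1],
  [[0.98,0.18,0],[0,0,0],-1],
  [[0.98,0.18,0],[0,0,0],-1],
  [[0.98,0.18,0],[0,0,0],-1],
])

```text
time_s: 7.5
ee_pos: [0.4865, -0.1339, 0.198]
eef_rot: [-3.141, -0.0, 1.704]
force: [0.9, 0.1, -1.5]
grip_width: 0.0217
grip_force: 49.9
```

send_rows([
  [[0.98,0.18,0],[0,0,0],-1],
  [[0.98,0.18,0],[0,0,0],-1],
  [[0.98,0.18,0],[0,0,0],-1],
  [[0.98,0.18,0],[0,0,0],-1],
  [[0.98,0.18,0],[0,0,0],-1],
  [[0.98,0.18,0],[0,0,0],-1],
  [[0.98,0.18,0],[0,0,0],-1],
  [[0.5,0.09,0],[0,0,0],-1],
  [[0,0,0],[0,0,0],-1],
  [[0,0,0],[0,0,0],-1],
  [[0,0,0],[0,0,0],-1],
])

```text
time_s: 8.6
ee_pos: [0.4969, 0.0878, 0.198]
eef_rot: [-3.141, 0.0, 1.706]
force: [-0.2, 0.0, -3.2]
grip_width: 0.022
grip_force: 49.9
```

```bash
python3 - <<'E'
from station import *
from h import *
c=camera("wrist"); np.savez("pics/wrist2.npz",**c); cv2.imwrite("pics/wrist2.png",c["pixels"][:,:,::-1])
o=get_obs();print(o["time_s"],o["ee_pos"],o["eef_rot"],o["force"],o["grip_width"])
W=wcloud(c);Z=W[...,2];hsv=cv2.cvtColor(c["pixels"],cv2.COLOR_RGB2HSV)
m=(abs(Z-.044)<.006)&(hsv[...,1]<70)&(abs(W[...,0]-.507)<.09)&(abs(W[...,1])<.15)
print("stone",m.sum(),rect(W[m]),Z[m].mean(), np.median(Z[m]))
E
```

```text
8.65 [0.49701395 0.08761259 0.19796498] [-3.14137676e+00  1.18014001e-04  1.70558396e+00] [-0.11229278 -0.02373051 -3.29976296] 0.021804222621901178
stone 2726 (array([505.1,  25.7]), array([ 80.5, 173.4]), 7.2) 0.0435357117622165 0.04361246223696699
```

View pics/wrist2.png

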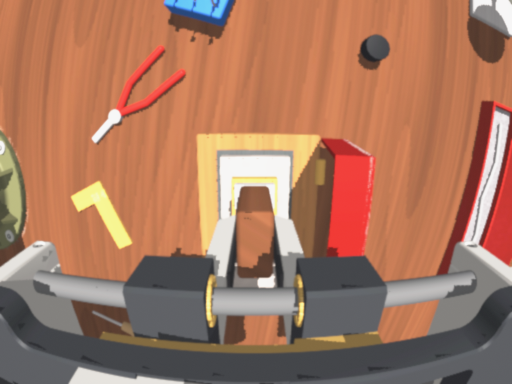

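The wrist view shows the brass end over the left end of the stone at about (255,182), well clear of the loupe at (375,48). The handle is at (255,215). The stone's centre recomputed from this view is (0.5067, 0.0125), which agrees with the first measurement. Lowering now.

send_rows([
  [[0,0,1],[0,0,0],-1],
  [[0,0,1],[0,0,0],-1],
  [[0,0,0.8],[0,0,0],-1],
  [[0,0,0.4],[0,0,0],-1],
  [[0,0,0.1],[0,0,0],-1],
  [[0,0,0],[0,0,0],-1],
  [[0,0,0],[0,0,0],-1],
])

```text
time_s: 9.35
ee_pos: [0.4978, 0.0882, 0.1001]
eef_rot: [3.14, 0.0, 1.707]
force: [0.4, -0.1, -2.2]
grip_width: 0.0215
grip_force: 49.9
```

send_rows([
  [[0,0,0.1],[0,0,0],-1],
  [[0,0,0.05],[0,0,0],-1],
  [[0,0,0.05],[0,0,0],-1],
  [[0,0,0.05],[0,0,0],-1],
  [[0,0,0.05],[0,0,0],-1],
  [[0,0,0.05],[0,0,0],-1],
  [[0,0,0],[0,0,0],-1],
  [[0,0,0],[0,0,0],-1],
  [[0,0,0],[0,0,0],-1],
])

```text
time_s: 10.25
ee_pos: [0.4975, 0.0883, 0.0887]
eef_rot: [3.141, 0.0, 1.707]
force: [1.7, 0.9, 2.6]
grip_width: 0.0219
grip_force: 49.9
```

Force rose by 5.3 N, about 7 mm of sink, which matches the height reading. Starting the stroke.

send_rows([
  [[-0.05,0,0],[0,0,0],-1],
  [[-0.1,0,0],[0,0,0],-1],
  [[-0.15,0,0],[0,0,0],-1],
  [[-0.15,0,0],[0,0,0],-1],
  [[-0.15,0,0],[0,0,0],-1],
  [[-0.15,0,0],[0,0,0],-1],
  [[-0.15,0,0],[0,0,0],-1],
  [[-0.15,0,0],[0,0,0],-1],
])

```text
time_s: 11.05
ee_pos: [0.5015, 0.0566, 0.0884]
eef_rot: [-3.141, -0.0, 1.707]
force: [-1.2, 2.4, 3.0]
grip_width: 0.0215
grip_force: 49.9
```

send_rows([
  [[-0.15,0,0],[0,0,0],-1],
  [[-0.15,0,0],[0,0,0],-1],
  [[-0.15,0,0],[0,0,0],-1],
  [[-0.15,0,0],[0,0,0],-1],
  [[-0.15,0,0],[0,0,0],-1],
  [[-0.15,0,0],[0,0,0],-1],
  [[-0.15,0,0],[0,0,0],-1],
  [[-0.15,0,0],[0,0,0],-1],
  [[-0.15,0,0],[0,0,0],-1],
  [[-0.15,0,0],[0,0,0],-1],
  [[-0.15,0,0],[0,0,0],-1],
  [[-0.15,0,0],[0,0,0],-1],
])

```text
time_s: 12.25
ee_pos: [0.5088, 0.0032, 0.0884]
eef_rot: [-3.141, -0.0, 1.707]
force: [0.3, 3.3, 3.4]
grip_width: 0.0216
grip_force: 49.9
```

send_rows([
  [[-0.15,0,0],[0,0,0],-1],
  [[-0.15,0,0],[0,0,0],-1],
  [[-0.15,0,0],[0,0,0],-1],
  [[-0.15,0,0],[0,0,0],-1],
  [[-0.15,0,0],[0,0,0],-1],
  [[-0.15,0,0],[0,0,0],-1],
  [[-0.15,0,0],[0,0,0],-1],
  [[-0.15,0,0],[0,0,0],-1],
  [[-0.15,0,0],[0,0,0],-1],
  [[-0.15,0,0],[0,0,0],-1],
  [[-0.15,0,0],[0,0,0],-1],
  [[-0.15,0,0],[0,0,0],-1],
])

```text
time_s: 13.45
ee_pos: [0.5162, -0.0503, 0.0884]
eef_rot: [-3.142, -0.0, 1.707]
force: [0.8, 2.9, 1.1]
grip_width: 0.0214
grip_force: 49.9
```

send_rows([
  [[-0.15,0,0],[0,0,0],-1],
  [[-0.15,0,0],[0,0,0],-1],
  [[-0.13,0,0],[0,0,0],-1],
  [[0,0,0],[0,0,0],-1],
  [[0,0,0],[0,0,0],-1],
  [[0,0,0],[0,0,0],-1],
  [[0,0,0],[0,0,0],-1],
])

```text
time_s: 14.15
ee_pos: [0.518, -0.063, 0.0885]
eef_rot: [3.141, 0.001, 1.707]
force: [-0.9, -2.3, 2.4]
grip_width: 0.0219
grip_force: 49.9
```

send_rows([
  [[0,0,-0.3],[0,0,0],-1],
  [[0,0,-0.5],[0,0,0],-1],
  [[0,0,-1],[0,0,0],-1],
  [[0,0,-1],[0,0,0],-1],
  [[0,0,-0.9],[0,0,0.08],-1],
  [[0,0,0],[0,0,1],-1],
  [[0,0,0],[0,0,1],-1],
  [[-0.6,-0.02,0],[0,0,0],-1],
  [[-0.9,-0.02,0],[0,0,0],-1],
  [[-0.9,-0.02,0],[0,0,0],-1],
  [[-0.9,-0.02,0],[0,0,0],-1],
  [[-0.9,-0.02,0],[0,0,0],-1],
])

```text
time_s: 15.35
ee_pos: [0.5002, -0.1882, 0.1995]
eef_rot: [-3.141, -0.001, 1.458]
force: [0.7, 0.8, -3.1]
grip_width: 0.0215
grip_force: 49.9
```

send_rows([
  [[-0.9,-0.02,0],[0,0,0],-1],
  [[-0.9,-0.02,0],[0,0,0],-1],
  [[-0.9,-0.02,0],[0,0,0],-1],
  [[-0.72,-0.05,0],[0,0,0],-1],
  [[-0.3,0,0],[0,0,0],-1],
  [[0,0,0],[0,0,0],-1],
  [[0,0,0],[0,0,0],-1],
  [[0,0,0],[0,0,0],-1],
])

```text
time_s: 16.15
ee_pos: [0.4851, -0.2971, 0.1995]
eef_rot: [-3.142, -0.0, 1.459]
force: [0.4, -0.0, -3.6]
grip_width: 0.0216
grip_force: 49.9
```

```bash
python3 - <<'E'
from station import *
from h import *
c=camera("scene"); np.savez("pics/scene3.npz",**c); cv2.imwrite("pics/scene3.png",cv2.resize(c["pixels"][60:280,130:380,::-1],None,fx=2.6,fy=2.6))
o=get_obs();print(o["time_s"],o["ee_pos"],o["eef_rot"],o["force"],o["grip_width"])
E
```

```text
16.2 [ 0.48509206 -0.29715633  0.19956277] [ 3.14156873e+00 -1.54072567e-04  1.45869997e+00] [ 0.02979697 -0.43401986 -2.53653179] 0.021468553131474815
```

View pics/scene3.png

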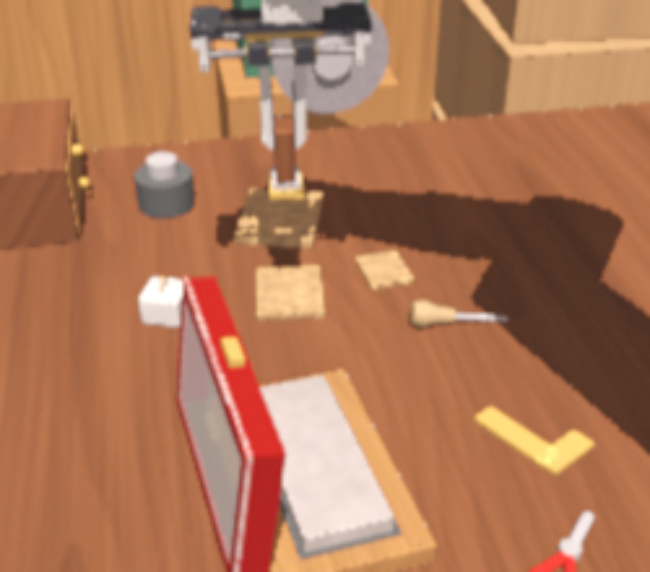

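The crop shows the holder upright in the grip at (285,160), in line above the cork at (290,290). The cover is still open. Lowering the holder.

send_rows([
  [[0,0,1],[0,0,0],-1],
  [[0,0,1],[0,0,0],-1],
  [[0,0,1],[0,0,0],-1],
  [[0,0,0.8],[0,0,0],-1],
  [[0,0,0.4],[0,0,0],-1],
  [[0,0,0.15],[0,0,0],-1],
  [[0,0,0.1],[0,0,0],-1],
  [[0,0,0.08],[0,0,0],-1],
  [[0,0,0],[0,0,0],-1],
  [[0,0,0],[0,0,0],-1],
])

```text
time_s: 17.2
ee_pos: [0.4851, -0.2983, 0.0642]
eef_rot: [3.141, 0.001, 1.458]
force: [0.3, 0.1, -2.4]
grip_width: 0.0216
grip_force: 49.9
```

send_rows([
  [[0,0,0.02],[0,0,0],-1],
  [[0,0,0.03],[0,0,0],-1],
  [[0,0,0],[0,0,0],-1],
  [[0,0,0],[0,0,0],-1],
])

```text
time_s: 17.6
ee_pos: [0.485, -0.2983, 0.0628]
eef_rot: [3.141, 0.0, 1.458]
force: [-2.4, 1.3, 4.4]
grip_width: 0.0218
grip_force: 50.0
```

Contact is made, so I'll open the fingers, then rise.

send_rows([
  [[0,0,-0.01],[0,0,0],-0.2],
  [[0,0,0],[0,0,0],0],
  [[0,0,0],[0,0,0],0.3],
  [[0,0,0],[0,0,0],0.6],
  [[0,0,0],[0,0,0],0.6],
  [[0,0,0],[0,0,0],0.6],
  [[0,0,0],[0,0,0],0.6],
  [[0,0,0],[0,0,0],0.6],
])

```text
time_s: 18.4
ee_pos: [0.4848, -0.2981, 0.0623]
eef_rot: [-3.142, 0.0, 1.458]
force: [-0.3, -0.6, 0.2]
grip_width: 0.0751
grip_force: 0.0
```

send_rows([
  [[0,0,-0.5],[0,0,0],0.6],
  [[0,0,-1],[0,0,0],0.6],
  [[0,0,-1],[0,0,0],0.6],
  [[0,0,-1],[0,0,0],0.3],
  [[0,0,-1],[0,0,1],-1],
  [[0,0,-1],[0,0,1],-1],
  [[0,0,-0.5],[0,0,1],-1],
  [[0,0,0],[0,0,1],-1],
  [[0,0,0],[0,0,1],-1],
  [[0,0,0],[0,0,1],-1],
  [[0,0,0],[0,0,1],-1],
  [[0,0,0],[0,0,1],-1],
], squeeze=20)

```text
time_s: 19.6
ee_pos: [0.4847, -0.298, 0.2436]
eef_rot: [3.141, -0.0, 0.493]
force: [0.1, 0.5, 0.1]
grip_width: 0.0067
grip_force: 0.0
```

send_rows([
  [[0,0,0],[0,0,1],-1],
  [[0,0,0],[0,0,1],-1],
  [[0,0,0],[0,0,1],-1],
  [[0,0,0],[0,0,0],-1],
  [[0.57,-0.92,0],[0,0,0],-1],
  [[0.57,-0.92,0],[0,0,0],-1],
  [[0.57,-0.92,0],[0,0,0],-1],
  [[0.57,-0.92,0],[0,0,0],-1],
  [[0.57,-0.92,0],[0,0,0],-1],
  [[0.57,-0.92,0],[0,0,0],-1],
  [[0.57,-0.92,0],[0,0,0],-1],
  [[0.57,-0.92,0],[0,0,0],-1],
])

```text
time_s: 20.8
ee_pos: [0.5904, -0.0593, 0.2432]
eef_rot: [3.141, -0.001, 0.142]
force: [0.3, -0.1, -0.3]
grip_width: 0.0001
grip_force: 0.0
```

send_rows([
  [[0.57,-0.92,0],[0,0,0],-1],
  [[0.57,-0.92,0],[0,0,0],-1],
  [[0.57,-0.92,0],[0,0,0],-1],
  [[0,0,0],[0,0,0],-1],
  [[0,0,0],[0,0,0],-1],
])

```text
time_s: 21.3
ee_pos: [0.6294, 0.0288, 0.2426]
eef_rot: [3.141, 0.0, 0.141]
force: [0.2, -0.3, 1.0]
grip_width: 0.0005
grip_force: 0.0
```

```bash
python3 - <<'E'
from station import *
from h import *
o=get_obs();print(o["time_s"],o["ee_pos"],o["eef_rot"],o["qpos"],o["grip_width"])
t=np.radians(7.6); R=np.array([[np.cos(t),np.sin(t)],[-np.sin(t),np.cos(t)]])
print("case xy",R@(o["ee_pos"][:2]-[.507,.012]))
for n in("top","scene"):
    c=camera(n); np.savez(f"pics/{n}4.npz",**c); W=cloud(c)
    m=(abs(W[...,0]-.485)<.05)&(abs(W[...,1]+.298)<.05)&(W[...,2]>.08)&(W[...,2]<.095)
    print(n,m.sum(),rect(W[m]),np.median(W[m][:,2]))
    q=W[(abs(W[...,0]-.485)<.05)&(abs(W[...,1]+.298)<.05)&(W[...,2]>.1)]; print("above",len(q))
    hsv=cv2.cvtColor(c["pixels"],cv2.COLOR_RGB2HSV)
    m=((hsv[...,0]<6)|(hsv[...,0]>174))&(hsv[...,1]>180)&(hsv[...,2]>90)&(W[...,2]>.16)&(abs(W[...,1])<.17)&(W[...,0]<.7)&(W[...,0]>.5)
    P=(W[m][:,:2]-[.507,.012])@R.T; print("cover top x",np.percentile(P[:,0],[2,50,98]),W[m][:,2].max())
E
```

```text
21.3 [0.62941614 0.0287817  0.24264127] [3.14144881e+00 3.40398249e-05 1.41406855e-01] [-1.23619566e-02  4.60081651e-01  1.21670824e+00 -1.48188755e-04
  1.46481437e+00  1.41704319e+00] 0.000462299153662416
case xy [0.12356027 0.00044397]
top 120 (array([ 483.6, -298.8]), array([44.6, 21.8]), 83.1) 0.08685285354011707
above 0
cover top x [0.05785861 0.06829683 0.08004433] 0.17955090232733406
scene 70 (array([ 484.4, -297.8]), array([42.6, 21. ]), 85.4) 0.08823007208147549
above 0
cover top x [0.05833907 0.07056447 0.08159939] 0.17606927917886345
```

The holder stands well on the rest, at (0.484, −0.298), upright and clear of the gripper. Next I'll work out the closing arc for the fingertip.

```bash
python3 -c "
import numpy as np
th=np.r_[1.42:0.30:-0.08,0.30:-0.001:-0.05]
x=75-125*np.cos(th)+30*np.sin(th)+8; z=25+125*np.sin(th)+30*np.cos(th)
print('start',x[0],z[0])
for i in range(1,len(th)): print(i,th[i].round(2),x[i].round(1),z[i].round(1),((x[i]-x[i-1])/30).round(2),(-(z[i]-z[i-1])/30).round(2))
"
```

```text
start 93.88136914659086 153.08823445381555
1 1.34 83.6 153.5 -0.34 -0.02
2 1.26 73.3 153.2 -0.34 0.01
3 1.18 63.1 152.0 -0.34 0.04
4 1.1 53.0 150.0 -0.34 0.07
5 1.02 43.1 147.2 -0.33 0.09
6 0.94 33.5 143.6 -0.32 0.12
7 0.86 24.2 139.3 -0.31 0.14
8 0.78 15.2 134.2 -0.3 0.17
9 0.7 6.7 128.5 -0.28 0.19
10 0.62 -1.3 122.0 -0.27 0.21
11 0.54 -8.8 115.0 -0.25 0.23
12 0.46 -15.7 107.4 -0.23 0.25
13 0.38 -22.0 99.2 -0.21 0.27
14 0.3 -27.6 90.6 -0.19 0.29
15 0.25 -30.7 85.0 -0.1 0.19
16 0.2 -33.5 79.2 -0.1 0.19
17 0.15 -36.1 73.3 -0.09 0.2
18 0.1 -38.4 67.3 -0.08 0.2
19 0.05 -40.3 61.2 -0.07 0.2
20 0.0 -42.0 55.0 -0.06 0.21
```

send_rows([
  [[0,0,1],[0,0,0],-1],
  [[0,0,1],[0,0,0],-1],
  [[0,0,0.93],[0,0,0],-1],
  [[-0.3,0,0],[0,0,0],-1],
  [[-0.3,0,0],[0,0,0],-1],
  [[0,0,0],[0,0,0],-1],
  [[0,0,0],[0,0,0],-1],
])

```text
time_s: 22.1
ee_pos: [0.6121, 0.0257, 0.1565]
eef_rot: [3.141, -0.003, 0.137]
force: [0.8, 0.3, -0.4]
grip_width: 0.0008
grip_force: 0.0
```

send_rows([
  [[-0.2,0,0.05],[0,0,0],-1],
  [[-0.2,0,0.05],[0,0,0],-1],
  [[-0.17,0,0],[0,0,0],-1],
  [[-0.17,0,-0.02],[0,0,0],-1],
  [[-0.17,0,0],[0,0,0],-1],
  [[-0.17,0,0],[0,0,0],-1],
  [[-0.17,0,0.02],[0,0,0],-1],
  [[-0.17,0,0.02],[0,0,0],-1],
  [[-0.17,0,0.03],[0,0,0],-1],
  [[-0.17,0,0.04],[0,0,0],-1],
  [[-0.17,0,0.04],[0,0,0],-1],
  [[-0.16,0,0.05],[0,0,0],-1],
])

```text
time_s: 23.3
ee_pos: [0.5491, 0.0173, 0.146]
eef_rot: [3.142, -0.0, 0.138]
force: [2.0, -0.4, 0.0]
grip_width: 0.0003
grip_force: 0.9
```

send_rows([
  [[-0.16,0,0.05],[0,0,0],-1],
  [[-0.16,0,0.06],[0,0,0],-1],
  [[-0.16,0,0.07],[0,0,0],-1],
  [[-0.15,0,0.07],[0,0,0],-1],
  [[-0.15,0,0.08],[0,0,0],-1],
  [[-0.15,0,0.09],[0,0,0],-1],
  [[-0.14,0,0.09],[0,0,0],-1],
  [[-0.14,0,0.1],[0,0,0],-1],
  [[-0.14,0,0.1],[0,0,0],-1],
  [[-0.13,0,0.11],[0,0,0],-1],
  [[-0.13,0,0.11],[0,0,0],-1],
  [[-0.12,0,0.12],[0,0,0],-1],
])

```text
time_s: 24.5
ee_pos: [0.4978, 0.0102, 0.1143]
eef_rot: [3.142, 0.0, 0.138]
force: [0.8, 0.5, 1.0]
grip_width: 0.0005
grip_force: 0.5
```

```bash
python3 - <<'E'
from station import *
from h import *
o=get_obs();print(o["time_s"],o["ee_pos"],o["force"])
c=camera("scene"); cv2.imwrite("pics/scene5.png",cv2.resize(c["pixels"][60:310,130:380,::-1],None,fx=2.3,fy=2.3))
E
```

```text
24.5 [0.49780538 0.0101827  0.11427539] [0.81312582 0.49536321 1.00164292]
```

View pics/scene5.png

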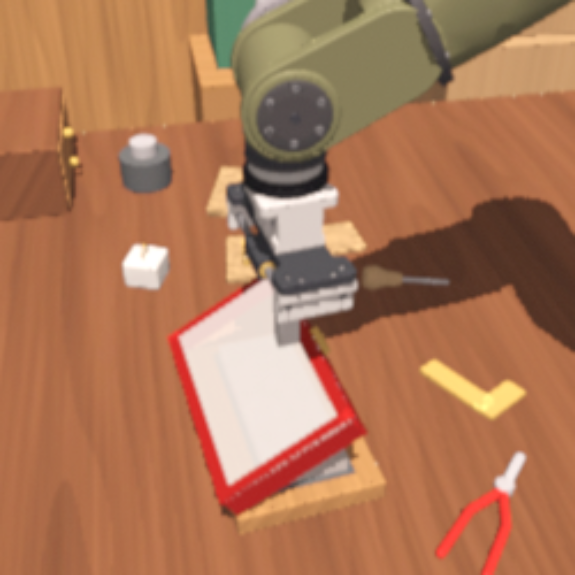

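The crop shows the cover following the fingertip at (288,340), about 30° from shut. Continuing slowly.

send_rows([
  [[-0.12,0,0.12],[0,0,0],-1],
  [[-0.11,0,0.13],[0,0,0],-1],
  [[-0.11,0,0.13],[0,0,0],-1],
  [[-0.1,0,0.14],[0,0,0],-1],
  [[-0.1,0,0.14],[0,0,0],-1],
  [[-0.09,0,0.15],[0,0,0],-1],
  [[-0.05,0,0.1],[0,0,0],-1],
  [[-0.05,0,0.1],[0,0,0],-1],
  [[-0.05,0,0.1],[0,0,0],-1],
  [[-0.05,0,0.1],[0,0,0],-1],
  [[-0.04,0,0.1],[0,0,0],-1],
  [[-0.04,0,0.1],[0,0,0],-1],
])

```text
time_s: 25.75
ee_pos: [0.471, 0.0065, 0.072]
eef_rot: [-3.142, -0.0, 0.138]
force: [-0.8, 0.9, 0.3]
grip_width: 0.0002
grip_force: 0.4
```

send_rows([
  [[-0.04,0,0.1],[0,0,0],-1],
  [[-0.04,0,0.1],[0,0,0],-1],
  [[-0.03,0,0.1],[0,0,0],-1],
  [[-0.03,0,0.1],[0,0,0],-1],
  [[0,0,0.08],[0,0,0],-1],
  [[0,0,0.05],[0,0,0],-1],
  [[0,0,0],[0,0,0],-1],
  [[0,0,0],[0,0,0],-1],
])

```text
time_s: 26.55
ee_pos: [0.467, 0.0059, 0.0564]
eef_rot: [3.142, -0.0, 0.138]
force: [-0.5, 0.8, 0.4]
grip_width: 0.0002
grip_force: 0.0
```

Pressing gently until the force rises.

send_rows([
  [[0,0,0.05],[0,0,0],-1],
  [[0,0,0.04],[0,0,0],-1],
  [[0,0,0],[0,0,0],-1],
])

```text
time_s: 26.85
ee_pos: [0.4673, 0.0059, 0.055]
eef_rot: [3.141, -0.001, 0.138]
force: [-9.0, 0.7, 22.1]
grip_width: 0.0006
grip_force: 11.1
```

send_rows([
  [[0,0,-0.2],[0,0,0],-1],
  [[0,0,-0.5],[0,0,0],-1],
  [[0,0,-1],[0,0,0],-1],
  [[0,0,-1],[0,0,0],-1],
  [[0,0,-1],[0,0,0],-1],
  [[0,0,-1],[0,0,0],-1],
  [[-0.5,0,0],[0,0,0],-1],
  [[-1,0,0],[0,0,0],-1],
  [[-1,0,0],[0,0,0],-1],
  [[0,0,0],[0,0,0],-1],
  [[0,0,0],[0,0,0],-1],
])

```text
time_s: 27.95
ee_pos: [0.3929, -0.0044, 0.1951]
eef_rot: [3.141, -0.001, 0.137]
force: [0.1, 0.5, -0.4]
grip_width: 0.0002
grip_force: 0.0
```

```bash
python3 - <<'E'
from station import *
from h import *
o=get_obs();print(o["time_s"],o["ee_pos"],o["force"])
for n in("top","scene"):
    c=camera(n); W=cloud(c); hsv=cv2.cvtColor(c["pixels"],cv2.COLOR_RGB2HSV)
    if n=="scene": cv2.imwrite("pics/scene6.png",c["pixels"][:,:,::-1])
    m=((hsv[...,0]<6)|(hsv[...,0]>174))&(hsv[...,1]>180)&(hsv[...,2]>90)&(W[...,2]>.045)&(abs(W[...,1])<.17)&(W[...,0]<.62)&(W[...,0]>.42)
    P=W[m]; A=np.c_[P[:,:2]-[.507,.012],np.ones(len(P))]; print(n,m.sum(),np.linalg.lstsq(A,P[:,2],rcond=None)[0].round(4),P[:,2].max())
    m=(abs(W[...,0]-.485)<.05)&(abs(W[...,1]+.298)<.05)&(W[...,2]>.08)&(W[...,2]<.095); print(m.sum(),rect(W[m]) if m.sum()>3 else "")
E
```

```text
27.95 [ 0.39291669 -0.0044061   0.19510723] [ 0.08650618  0.46802504 -0.44320563]
top 593 [0.002  0.0024 0.0553] 0.06391675028348254
121 (array([ 484.1, -299. ]), array([44.6, 22. ]), 83.1)
scene 883 [ 0.0028 -0.0085  0.0559] 0.05965259688217728
71 (array([ 484.5, -297.8]), array([43.1, 20.9]), 85.5)
```

View pics/scene6.png

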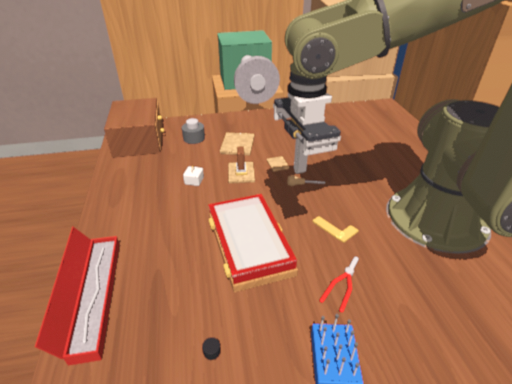

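The cover lies flat and shut at (250,238): its outer face is level at z 0.055, with a slope under 0.01 rad. The holder stands on its cork at (241,165), and the ring box (193,176) and loupe (211,348) haven't moved. Handing in.

```bash
python3 -c "
from station import *
print(hand_in())"
```

```text
the job is handed in; nothing more can be done
None
```

I handed the job in after about 28 s of robot time. The stroke was made in one pass at about 7 mm sink, the holder is back near the middle of its rest, and the cover is shut; the ring box and loupe were left alone. The hand-in call gave no verdict.

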